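Close the incubator and hold the surface probe on its test spot

ROBOT

A 6-joint arm with a two-finger parallel gripper is mounted at the origin on the work surface. World frame = base frame: x ahead of the robot, y to its left, z up, the work surface at z = 0. Lengths are in m, angles in degrees, forces in N, time in s.
With the tool pointing down it reaches from about 0.425 to 0.95 m from the base axis. Payload 3.5 kg.
Tool frame: the origin (TCP) lies on the mounting face of the last link; the fingertips stand 173 mm ahead of it and the grasp point (between the pads) lies 155 mm ahead of it; z points along the fingers, y is the line along which they close (so a half turn about z gives the same grasp; the last joint's range is limited). The gripper opens to 85 mm and grips with 20 to 120 N. Pads are 22 mm wide; open, the fingers measure 114 mm over their backs; the gripper's body (76 mm by 85 mm) begins 54 mm behind the grasp point. The pads swing forward as they close: fully open they stand 13 mm farther back than shut.
Start: joints at [65.26, 16.404, 90.338, -0, 73.258, -8.594], TCP at [0.188, 0.648, 0.405] pointing down, gripper open.
Joint ranges: [-158.93, 158.93], [-51.34, 127.21], [12.03, 142.37], [-87.48, 267.48], [13.55, 161.25], [-162.69, 162.69]. Speed limits (degrees/s): [159.86, 159.86, 180, 180, 180, 180].

INTERFACE

Orientations are given as [roll, pitch, yaw] about the fixed x, y, z axes, in that order (R = Rz(yaw) Ry(pitch) Rx(roll)).
In Python, from cell import bot gives the robot as it stands.
- The arm moves only by the shell command python3 -m jog 'ROWS'. ROWS is JSON, a list of rows, each a list of 7 numbers: the shift along the tool's x, y, z in cm, then the turn, a rotation vector about the tool's x, y, z in rad, then the opening, from -1 (shut) to 1 (fully open). In form: [[x, y, z, rx, ry, rz, jaw], ...]. A call has exactly 8 rows; each row shifts and turns the commanded pose from where the row before left it, along the tool's axes as they then stand; what a row does not reach is not made up. A row lasts 1/8 s, in which the tool goes at most 62.5 mm and 10.7 degrees, less where a joint would pass 70% of its speed; a pose out of reach is approached as far as the arm can. A call is refused whole if a number of a shift passes 6.25 or a number of a turn 0.188, either way. A call with a gripper value outside its range is refused whole. The fingers move at their own pace and stop on an object; the grip force is fixed at half the most. Time passes only in rows, so rows that do not move let the fingers close, or fill a call up. It gives the time, the measured TCP pose, the force, the opening and the grip force at its end, in the units of the state.
- bot.get_obs(): the state, without advancing time (a new reading comes with each control period).
- bot.get_image(name): name is "scene" or "top" or "wrist"; returns the picture (420x560x3 uint8, red, green, blue); there is no depth.
- bot.get_calibration(name): a dict with "fovy" (degrees; the focal length in pixels is half the picture's height over the tangent of half this angle, whatever the lens; pixels are square), "cx", "cy" (the principal point, pixels), "camera_from_world" (4x4, takes a point from world to camera coordinates). Camera axes: x right, y up, looking along -z (the intrinsics and any distortion apply to the point x, -y, -z); pixel columns grow to the right and rows downward; lengths in m; the calibration is good to about 2 mm. A picture is of the moment at which its call begins: read the wrist's pose just before it. get_calibration takes no time and is no camera call; for the wrist camera it gives the pose at the moment of the call.
- bot.finish_job(): hands the job in; it is judged then, once.
The state is a dict: "clock": time; "q": joint angles; "qvel": joint speeds; "joint_efforts": joint torques, N m; "eef_pos": TCP position; "ee_rot": TCP orientation; "wrist_force": force on the tool from outside, world axes, zero at the start; "torque": the same for the moment, N m; "width": opening from 0.0 (shut) to 1.0 (fully open); "gripper_force": force on a finger pad.
Only numpy, scipy, OpenCV 4.12 (cv2) and the standard library are available. Lean on these libraries where they do the work, as an engineer would, in place of code of your own. Each camera call takes 0.05 s, during which the arm holds its last target. There are 200 camera calls.

TASK

First, with the gripper empty, push the blue door of the small white incubator shut until it seats in its catch. Then take the orange surface-temperature probe out of its stand and, keeping it upright, press its brass tip gently on the red test spot on top of the incubator, so that the sprung tip goes in about half of its travel. Do not shift the yellow-capped sample pots or the glass dish; finish while still holding the probe there, pressed on the spot.

Things in the scene. Friction and masses are not known exactly. Their poses are not given: they have to be found in the camera images.
- incubator: Fixed white box 220 (x) by 220 (y) by 180 mm high; origin at the centre of its underside, on the bench. Its open front with the blue door is its -x side, towards the robot. Its top is flat, 180 mm above the bench.
- door (a joint): Angle of the blue door about its upright hinge, rad: 0 is shut and seated, larger is more open (to 1.6); the free edge swings towards the robot (-x of the incubator). It stays where it is left, meets a sprung roller catch at about 0.08 rad and snaps home past about 0.03 rad; passing the catch needs about 4 to 6 N at the push point.
- door_hinge (a point): On the door's hinge line, 4 mm above the bench, at incubator frame (-0.110, -0.110, 0.004) (front right). Axes turn with the door: y runs from hinge to free edge, -x out of its outer face. Door 220 mm wide, top 176 mm above the bench, 18 mm thick: outer face 18 mm to -x of this point. A black pull, 14 mm proud, lies 195 mm from the hinge, 29 to 79 mm above the bench; above it all is smooth.
- door_push (a point): A good place to push: on the door's outer face, 165 mm from the hinge line, 154 mm above the bench. Axes as door_hinge.
- stand: Fixed probe stand: grey foot 90 by 90 by 10 mm with a white block 50 by 50 mm, its top 65 mm above the bench; an upright hole of 17 mm diameter, 52 mm deep, in its middle. Origin at the centre of its underside.
- probe: Loose probe, 0.1 kg, upright in the stand. Orange handle 22 by 22 mm, 85 mm long, with a 5 mm black button on top; origin: centre of the handle's underside, which rests on the stand's block; z up along the handle, x, y square to its sides. Below it a steel stem (11 mm diameter, 32 mm long), then the brass tip (6 mm). Grip the handle from above, 45 mm over the origin; lift 60 mm to clear.
- probe_tip (a joint): How far the sprung brass tip is pushed into the probe, m: 0 is fully out, 0.012 is fully in. Spring: 0.7 N at the start of travel, 350 N/m, so about 2.8 N at half travel (0.006).
- tip (a point): Centre of the flat end of the brass tip, 50 mm below the probe's origin when out.
- pad: Fixed aluminium disc, 24 mm diameter, 2 mm high, on top of the incubator, with a red spot 20 mm in diameter and a small white centre; origin at the centre of its underside.
- spot (a point): Centre of the pad's upper face, 182 mm above the bench: where the tip belongs.
- pot_a: Loose sample pot with a yellow cap, 42 mm diameter, 55 mm high, near the stand. Origin at the centre of its underside. Leave alone.
- pot_b: Second sample pot, the same. Leave alone.
- dish: Loose glass dish with lid, 88 mm diameter, 15 mm high, at the back of the incubator's top. Origin at the centre of its underside. Leave alone.

How it is judged:
By the outcome, as a careful person would: the job done as asked, in the order asked, and still so for the second after the job is handed in, while the arm keeps its last pose, push and grip.
It also fails if it takes over 54 s, if anything falls off the work surface, if the arm or the gripper's body presses on something with over 40 N, if the wrist force passes 120 N, or if a joint passes its speed limit or range.

## Working session

There is one attempt and no reset: what is moved stays moved. The work goes in short steps, Python scripts to look and compute and a shell command to move; the robot and the scene stay as the last step left them, time stands still between calls to the robot, and variables do not carry over. Pictures are saved under pics/ and viewed, at most 10 in all, crops included, and the job is handed in when it is done.

```bash
mkdir -p pics; ls
python3 - <<'E'
from cell import bot
import cv2,json
print(bot.get_obs())
for n in ["scene","top"]:
    im=bot.get_image(n); cv2.imwrite(f"pics/{n}0.png",im[:,:,::-1]); c=bot.get_calibration(n); print(n,{k:(v.tolist() if hasattr(v,'tolist') else v) for k,v in c.items()})
E
```

```text
pics
{'clock': 0.0, 'q': array([ 6.52589585e+01,  1.64561061e+01,  9.04217714e+01,  8.27517391e-05,
        7.32578186e+01, -8.59529430e+00]), 'qvel': array([ 0.02759345, -0.03234275, -0.00598714,  0.00024821,  0.0049742 ,
       -0.04141355]), 'joint_efforts': array([-2.96449443e-04, -4.05979085e+01, -2.92627054e+01, -1.43333982e-04,
        5.68538773e-03, -5.72902962e-06]), 'eef_pos': array([0.18758528, 0.64816052, 0.40332546]), 'ee_rot': array([-1.79865840e+02, -2.03586267e-02,  1.63854205e+02]), 'wrist_force': array([ 0.09900694, -0.52173219,  0.14633191]), 'torque': array([-0.00586447,  0.0194513 ,  0.00875405]), 'gripper_force': 0.0, 'width': 0.9984045924437019}
scene {'fovy': 53.675270128568606, 'cx': 283.77003164386855, 'cy': 205.33710157528822, 'camera_from_world': [[0.7382690770013317, 0.674465454162265, -0.007424357567557016, -0.5038150815854595], [-0.6366572278851755, 0.7004351288144757, 0.32258053956215754, 0.2876304277413708], [0.22276971096889564, -0.23342446629335645, 0.9465129024004354, -1.1174146862065102], [0.0, 0.0, 0.0, 1.0]]}
top {'fovy': 42.16741778637983, 'cx': 281.84500468206886, 'cy': 206.8223991514518, 'camera_from_world': [[0.0215589234849608, -0.9996859744309019, 0.012773619076361934, 0.05052019485759118], [0.9937674113927075, 0.02282547271372702, 0.1091115477354797, -0.6201907776092932], [-0.10936884781328987, 0.010341678854677872, 0.993947435635537, -1.1362153143698719], [0.0, 0.0, 0.0, 1.0]]}
```

View pics/scene0.png

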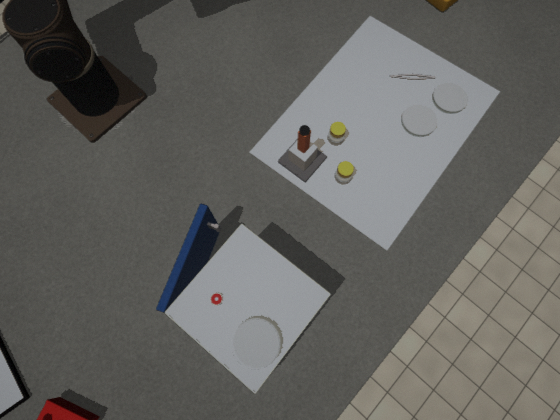

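View pics/top0.png

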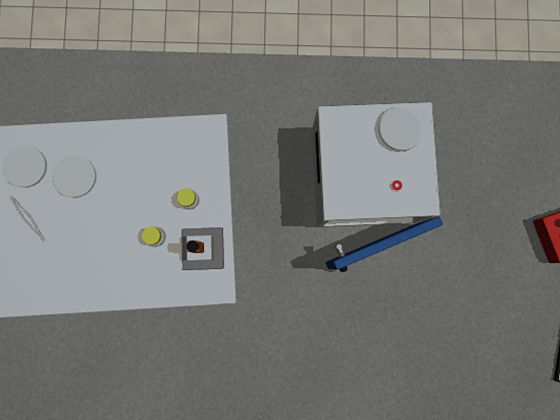

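The scene picture shows the incubator top with the red spot at (217,299) and the open blue door from (162,308) to (207,207). The stand with the probe is at (303,140), with pots at (338,130) and (345,170). In the top picture the spot is at (397,185), the door runs from (440,220) to (330,265), and the stand is at (203,248) with pots at (186,198) and (151,236).

```bash
cat > h.py <<'E'
import numpy as np,cv2
from cell import bot
def ray(c,u,v):
    M=np.array(c["camera_from_world"]);f=210/np.tan(np.radians(c["fovy"]/2))
    d=M[:3,:3].T@np.array([(u-c["cx"])/f,-(v-c["cy"])/f,-1]);return -M[:3,:3].T@M[:3,3],d
def onz(c,u,v,z):
    o,d=ray(c,u,v);return o+d*(z-o[2])/d[2]
def tri(a,b):
    (o,d),(p,e)=a,b
    s=np.linalg.lstsq(np.c_[d,-e],p-o,rcond=None)[0];x,y=o+d*s[0],p+e*s[1];return (x+y)/2,np.linalg.norm(x-y)
def blobs(im,lo,hi,mina=15):
    m=cv2.inRange(cv2.cvtColor(im,cv2.COLOR_RGB2HSV),lo,hi)
    n,l,s,c=cv2.connectedComponentsWithStats(m)
    return [(c[i].round(1).tolist(),s[i].tolist(),(l==i).astype(np.uint8)) for i in range(1,n) if s[i][4]>=mina]
R=((0,150,110),(4,255,255));R2=((176,150,110),(180,255,255))
Y=((24,120,80),(34,255,255));O=((5,150,60),(18,255,255));B=((105,120,30),(125,255,255))
E
python3 - <<'E'
from h import *
np.set_printoptions(precision=4,suppress=True)
for n in["scene","top"]:
    im=cv2.imread(f"pics/{n}0.png")[:,:,::-1].copy();c=bot.get_calibration(n)
    for k,(lo,hi),z in[("red",R,.182),("yel",Y,.055),("or",O,.11),("blue",B,.18)]:
        for ct,s,m in blobs(im,lo,hi):
            print(n,k,ct,s,onz(c,*ct,z))
            if k=="blue":
                q=cv2.boxPoints(cv2.minAreaRect(cv2.findNonZero(m)));print([ (p.round(),onz(c,*p,.176)) for p in q])
    g=cv2.cvtColor(im,cv2.COLOR_RGB2GRAY)
    nn,l,s,ce=cv2.connectedComponentsWithStats(((g>105)&(im.max(2)-im.min(2)<40)).astype(np.uint8))
    for i in range(1,nn):
        if s[i][4]>300:
            q=cv2.approxPolyDP(cv2.convexHull(cv2.findNonZero((l==i).astype(np.uint8))),5,True)[:,0];print(n,"white",s[i],q.tolist(),[onz(c,*p,.18)[:2].round(3).tolist() for p in q])
c=bot.get_calibration("top");d=bot.get_calibration("scene")
print("spot",tri(ray(c,397,185),ray(d,217,299)))
E
```

```text
scene red [216.0, 298.4] [212, 294, 9, 10, 58] [ 0.6504 -0.1483  0.182 ]
scene red [57.5, 412.6] [37, 401, 49, 19, 423] [ 0.587  -0.4642  0.182 ]
scene yel [337.6, 128.2] [331, 122, 15, 13, 154] [0.5535 0.338  0.055 ]
scene yel [345.3, 168.4] [338, 161, 16, 15, 177] [0.6364 0.2677 0.055 ]
scene or [439.2, 3.2] [436, 0, 9, 7, 17] [0.5286 0.7662 0.11  ]
scene or [302.0, 142.5] [299, 134, 10, 18, 104] [0.5322 0.2273 0.11  ]
scene blue [185.1, 254.6] [157, 204, 58, 108, 1300] [ 0.5476 -0.1305  0.18  ]
[(array([156., 309.], dtype=float32), array([ 0.5801, -0.2367,  0.176 ])), (array([200., 203.], dtype=float32), array([ 0.4911, -0.0373,  0.176 ])), (array([220., 211.], dtype=float32), array([ 0.5332, -0.0229,  0.176 ])), (array([176., 317.], dtype=float32), array([ 0.6183, -0.222 ,  0.176 ]))]
scene blue [209.4, 236.5] [203, 230, 14, 13, 32] [ 0.5564 -0.0742  0.18  ]
[(array([200., 236.], dtype=float32), array([ 0.5417, -0.0859,  0.176 ])), (array([213., 230.], dtype=float32), array([ 0.551, -0.06 ,  0.176])), (array([216., 236.], dtype=float32), array([ 0.5648, -0.0648,  0.176 ])), (arra
[... 2783 characters left out ...]
280], [353, 273], [359, 261]] [[0.566, -0.22], [0.487, -0.19], [0.469, -0.134], [0.47, -0.082], [0.482, -0.069], [0.505, -0.08]]
top white [186 235  26  26 436] [[211, 258], [187, 260], [186, 236], [211, 235]] [[0.504, 0.195], [0.5, 0.239], [0.544, 0.243], [0.547, 0.197]]
top white [291 266  59  54 887] [[349, 266], [321, 319], [292, 288], [294, 269]] [[0.495, -0.061], [0.397, -0.011], [0.452, 0.044], [0.487, 0.041]]
top white [258 293  59  47 551] [[316, 318], [276, 339], [258, 330], [274, 302], [288, 293], [312, 307]] [[0.399, -0.001], [0.359, 0.071], [0.375, 0.105], [0.426, 0.076], [0.443, 0.051], [0.419, 0.006]]
spot (array([ 0.6507, -0.1498,  0.1772]), np.float64(0.0040234086676817485))
```

```bash
python3 -m jog '[[-4.8,-3.5,0,0,0,0,1],[-4.8,-3.5,0,0,0,0,1],[-4.8,-3.5,0,0,0,0,1],[-4.8,-3.5,0,0,0,0,1],[-4.8,-3.5,0,0,0,0,1],[-4.8,-3.5,0,0,0,0,1],[-4.8,-3.5,0,0,0,0,1],[0,0,0,0,0,-0.175,1]]' && python3 -m jog '[[0,0,0,0,0,-0.175,1],[0,0,0,0,0,0,1],[0,0,0,0,0,0,1],[0,0,0,0,0,0,1],[0,0,0,0,0,0,1],[0,0,0,0,0,0,1],[0,0,0,0,0,0,1],[0,0,0,0,0,0,1]]'
python3 - <<'E'
from h import *
import pickle
c=bot.get_calibration("wrist");o=bot.get_obs();im=bot.get_image("wrist");cv2.imwrite("pics/w1.png",im[:,:,::-1]);pickle.dump((c,o),open("w1.pkl","wb"))
M=np.array(c["camera_from_world"]);print(o["q"],-M[:3,:3].T@M[:3,3],M[2,:3])
E
```

```text
clock: 1.1
eef_pos: [0.4444, 0.3165, 0.4043]
ee_rot: [-179.9, -0.0, 173.8]
wrist_force: [-0.1, 1.2, -0.1]
width: 0.999
gripper_force: 0.0
clock: 2.1
eef_pos: [0.4423, 0.3196, 0.4047]
ee_rot: [180.0, -0.0, -176.1]
wrist_force: [-0.1, -0.0, -0.4]
width: 0.997
gripper_force: 0.0
[ 2.51983515e+01  5.70184080e-02  1.08602728e+02  9.42471731e-04
  7.13416077e+01 -6.87063789e+01] [0.36573525 0.31420124 0.37419736] [-0.30255175 -0.02015253  0.95291989]
```

View pics/w1.png

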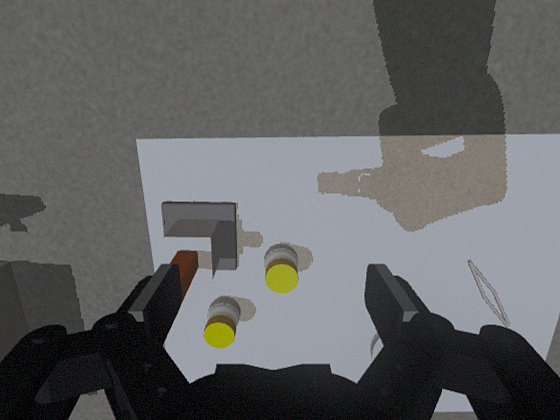

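The wrist view has the stand at (200,235), the orange handle at (185,268) partly behind a finger, and the pots at (282,278) and (220,335), so the layout is confirmed. Next is the door.

```bash
python3 -m jog '[[0.2,-5.1,0,0,0,0,-1],[0.2,-5.1,0,0,0,0,-1],[0.2,-5.1,0,0,0,0,-1],[0.2,-5.1,0,0,0,0,-1],[0.2,-5.1,0,0,0,0,-1],[0.2,-5.1,0,0,0,0,-1],[0.2,-5.1,0,0,0,0,-1],[0.1,-5.1,0,0,0,0,-1]]' && python3 -m jog '[[0,0,0,0,0,0,-1],[0,0,0,0,0,0,-1],[0,0,2,0,0,0,-1],[0,0,2,0,0,0,-1],[0,0,2,0,0,0,-1],[0,0,2,0,0,0,-1],[0,0,1.2,0,0,0,-1],[0,0,0,0,0,0,-1]]'
python3 - <<'E'
from h import *
im=bot.get_image("top");cv2.imwrite("pics/t2.png",im[:,:,::-1]);o=bot.get_obs();print(o["eef_pos"],o["ee_rot"],o["width"])
cv2.imwrite("pics/t2c.png",cv2.resize(im[90:310,260:500,::-1],None,fx=2.5,fy=2.5))
E
```

```text
clock: 3.15
eef_pos: [0.4548, -0.0901, 0.4051]
ee_rot: [-180.0, 0.1, -176.1]
wrist_force: [0.6, -0.1, -0.7]
width: 0.002
gripper_force: 0.0
clock: 4.15
eef_pos: [0.4549, -0.0875, 0.3119]
ee_rot: [179.9, -0.1, -176.0]
wrist_force: [-1.4, -0.5, -0.3]
width: 0.001
gripper_force: 0.0
[ 0.45524514 -0.08784462  0.31281512] [ 1.79990394e+02 -1.13643578e-02 -1.76024250e+02] -0.0011981766264139032
```

View pics/t2c.png

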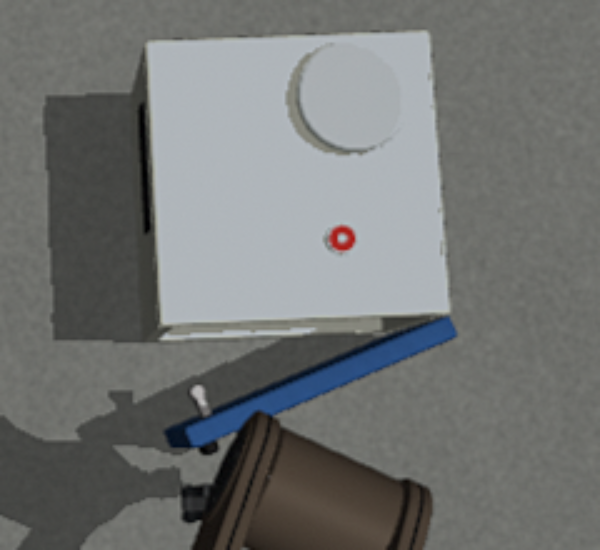

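The gripper is shut in front of the door's outer face, with the door still open (free edge at crop pixel (190,435)). Pushing now.

```bash
python3 -m jog '[[-1,0.1,0,0,0,0,-1],[-1,0.1,0,0,0,0,-1],[-1,0.1,0,0,0,0,-1],[-1,0.1,0,0,0,0,-1],[-1,0.1,0,0,0,0,-1],[-1,0.1,0,0,0,0,-1],[-1,0.1,0,0,0,0,-1],[-1,0.1,0,0,0,0,-1]]' && python3 -m jog '[[-0.3,0.1,0,0,0,0,-1],[-0.3,0,0,0,0,0,-1],[-0.3,0,0,0,0,0,-1],[0,0,0,0,0,0,-1],[0,0,0,0,0,0,-1],[0,0,0,0,0,0,-1],[0,0,0,0,0,0,-1],[0,0,0,0,0,0,-1]]'
```

```text
clock: 5.2
eef_pos: [0.535, -0.0749, 0.3126]
ee_rot: [180.0, -0.0, -176.1]
wrist_force: [-1.6, 0.2, 0.5]
width: 0.003
gripper_force: 0.4
clock: 6.2
eef_pos: [0.5432, -0.0734, 0.3126]
ee_rot: [180.0, -0.0, -176.1]
wrist_force: [-2.8, 1.4, 0.8]
width: 0.002
gripper_force: 1.3
```

```bash
python3 -m jog '[[-0.25,0,0,0,0,0,-1],[-0.25,0,0,0,0,0,-1],[-0.25,0,0,0,0,0,-1],[-0.25,0,0,0,0,0,-1],[0,0,0,0,0,0,-1],[0,0,0,0,0,0,-1],[0,0,0,0,0,0,-1],[0,0,0,0,0,0,-1]]'; python3 -m jog '[[-0.1,0,0,0,0,0,-1],[-0.1,0,0,0,0,0,-1],[-0.1,0,0,0,0,0,-1],[-0.1,0,0,0,0,0,-1],[0,0,0,0,0,0,-1],[0,0,0,0,0,0,-1],[0,0,0,0,0,0,-1],[0,0,0,0,0,0,-1]]'
```

```text
clock: 7.2
eef_pos: [0.5534, -0.0729, 0.3128]
ee_rot: [-180.0, 0.0, -176.1]
wrist_force: [0.0, 1.0, 0.4]
width: -0.002
gripper_force: 0.0
clock: 8.2
eef_pos: [0.5562, -0.0726, 0.3128]
ee_rot: [180.0, -0.4, -176.1]
wrist_force: [-9.5, -1.1, 4.5]
width: 0.0
gripper_force: 4.5
```

```bash
python3 -m jog '[[3.3,0,0,0,0,0,-1],[3.3,0,0,0,0,0,-1],[3.3,0,0,0,0,0,-1],[0,0,-3,0,0,0,-1],[0,0,-3,0,0,0,-1],[0,0,-3,0,0,0,0],[0,5,0,0,0,0,1],[0,5,0,0,0,0,1]]' && python3 -m jog '[[0,5,0,0,0,0,1],[0,5,0,0,0,0,1],[0,5,0,0,0,0,1],[0,4.5,0,0,0,0,1],[0,0,0,0,0,0,1],[0,0,0,0,0,0,1],[0,0,0,0,0,0,1],[0,0,0,0,0,0,1]]'
python3 - <<'E'
from h import *
import pickle
np.set_printoptions(precision=4,suppress=True)
c=bot.get_calibration("wrist");o=bot.get_obs();im=bot.get_image("wrist");t=bot.get_image("top")
pickle.dump((c,o),open("w3.pkl","wb"));cv2.imwrite("pics/w3raw.png",im[:,:,::-1]);cv2.imwrite("pics/t3raw.png",t[:,:,::-1])
cv2.imwrite("pics/both3.png",np.hstack([im[:,:,::-1],cv2.resize(t[90:270,310:450,::-1],(240,308))[:420] if 0 else cv2.copyMakeBorder(cv2.resize(t[90:270,310:450,::-1],(240,308)),0,112,0,0,cv2.BORDER_CONSTANT)]))
print(o["eef_pos"],o["ee_rot"])
q=bot.get_calibration("top")
for ct,s,m in blobs(t,*B):
    if s[4]>100: print([ (p.round(1),onz(q,*p,.176)) for p in cv2.boxPoints(cv2.minAreaRect(cv2.findNonZero(m)))])
for ct,s,m in blobs(im,*O): print("or",ct,s,onz(c,*ct,.11), cv2.minAreaRect(cv2.findNonZero(m)))
for ct,s,m in blobs(im,*Y): print("yel",ct,s,onz(c,*ct,.055))
E
```

```text
clock: 9.2
eef_pos: [0.4517, 0.0213, 0.4036]
ee_rot: [-180.0, 0.2, -176.2]
wrist_force: [-0.8, 0.8, -0.6]
width: 0.633
gripper_force: 0.0
clock: 10.2
eef_pos: [0.4386, 0.2142, 0.4028]
ee_rot: [-180.0, 0.0, -176.2]
wrist_force: [0.3, 0.4, 0.3]
width: 1.0
gripper_force: 0.0
[0.4386 0.2142 0.4028] [-179.9996    0.0137 -176.1942]
[(array([317.4, 220.8], dtype=float32), array([ 0.5783, -0.0017,  0.176 ])), (array([438.8, 215.7], dtype=float32), array([ 0.5933, -0.2309,  0.176 ])), (array([439.4, 229.2], dtype=float32), array([ 0.5676, -0.2318,  0.176 ])), (array([318. , 234.4], dtype=float32), array([ 0.5528, -0.0032,  0.176 ]))]
or [277.0, 291.7] [277, 280, 2, 24, 25] [0.5301 0.224  0.11  ] ((277.5, 291.5), (23.0, 1.0), 90.0)
or [299.6, 307.6] [295, 305, 8, 7, 21] [0.5461 0.247  0.11  ] ((299.4425964355469, 306.86883544921875), (9.218655586242676, 3.072885036468506), 39.80556869506836)
or [280.2, 307.6] [277, 306, 9, 6, 28] [0.5474 0.2283 0.11  ] ((280.4230651855469, 306.88458251953125), (4.160251617431641, 8.59785270690918), 56.3099365234375)
yel [361.7, 287.2] [357, 276, 10, 24, 134] [0.5529 0.323  0.055 ]
yel [305.6, 343.0] [291, 331, 30, 25, 612] [0.6342 0.2668 0.055 ]
```

View pics/both3.png

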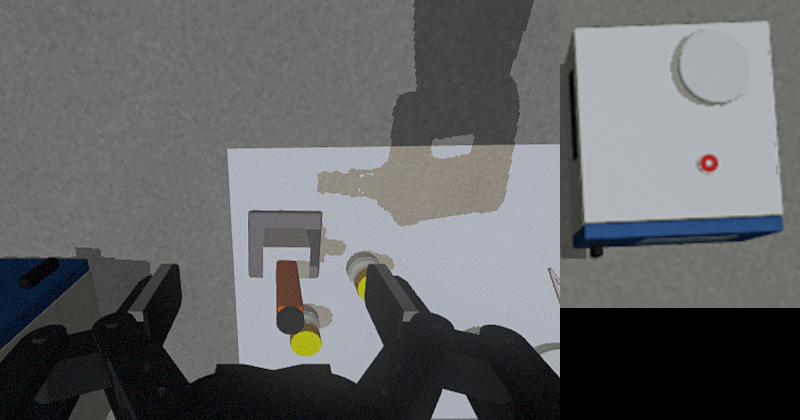

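The right crop shows the door closed flush: the blue strip is parallel to the front at 3.7°. In the wrist view the probe's button is at (290,320) and its near face runs from (277,262) to (298,262) at the bottom.

```bash
python3 - <<'E'
from h import *
import pickle
np.set_printoptions(precision=4,suppress=True)
c,o=pickle.load(open("w3.pkl","rb"))
im=cv2.imread("pics/w3raw.png")[:,:,::-1].copy()
for ct,s,m in blobs(im,(0,110,50),(20,255,255),100):
    print(ct,s)
    h=cv2.approxPolyDP(cv2.convexHull(cv2.findNonZero(m)),2,True)[:,0];print(h.tolist())
    for r in range(s[1],s[1]+s[3],6):
        x=np.where(m[r])[0];print(r,x.min(),x.max(),end="; ")
    print()
    cols=np.where(m.any(0))[0];print([(int(k),int(np.where(m[:,k])[0].min())) for k in cols])
    for p in[(277,261),(298.5,261)]: print(onz(c,*p,.065))
g=cv2.cvtColor(im,cv2.COLOR_RGB2GRAY)[300:340,270:312]
m=(g<62).astype(np.uint8);n,l,s,ce=cv2.connectedComponentsWithStats(m)
for i in range(1,n):
    if s[i][4]>50: p=ce[i]+[270,300];print("btn",p,s[i],onz(c,*p,.155))
v=bot.get_calibration("top");t=cv2.imread("pics/t3raw.png")[:,:,::-1].copy()
g=cv2.cvtColor(t,cv2.COLOR_RGB2GRAY)
n,l,s,ce=cv2.connectedComponentsWithStats((g[225:275,175:230]>130).astype(np.uint8))
i=1+s[1:,4].argmax()
h=cv2.findNonZero((l[:, :]==i).astype(np.uint8));r=cv2.minAreaRect(h);print(s,r)
E
python3 -c "
import cv2;a=cv2.imread('pics/t3raw.png')[215:285,165:240];b=cv2.imread('pics/w3raw.png')[195:350,235:330]
import numpy as np
a=cv2.resize(a,(400,373));b=cv2.resize(b,(363,590));cv2.imwrite('pics/c4.png',np.hstack([cv2.copyMakeBorder(a,0,217,0,0,0),b]))"
```

```text
[287.8, 285.6] [277, 261, 26, 52, 1048]
[[302, 312], [277, 312], [278, 261], [296, 263]]
261 278 294; 267 277 296; 273 277 297; 279 277 298; 285 277 299; 291 277 300; 297 277 301; 303 277 301; 309 277 302; 
[(277, 262), (278, 261), (279, 261), (280, 261), (281, 261), (282, 261), (283, 261), (284, 261), (285, 261), (286, 261), (287, 261), (288, 261), (289, 261), (290, 261), (291, 261), (292, 261), (293, 261), (294, 261), (295, 262), (296, 263), (297, 270), (298, 277), (299, 284), (300, 290), (301, 297), (302, 304)]
[0.5212 0.2239 0.065 ]
[0.5196 0.2469 0.065 ]
btn [290.0066 319.9868] [  7   6  27  28 606] [0.5267 0.2338 0.155 ]
[[   1    2   48   48 1494]
 [   0    0   55   50  871]
 [  12   10   25   25  385]] ((27.0, 24.5), (49.0, 54.0), 90.0)
```

View pics/c4.png

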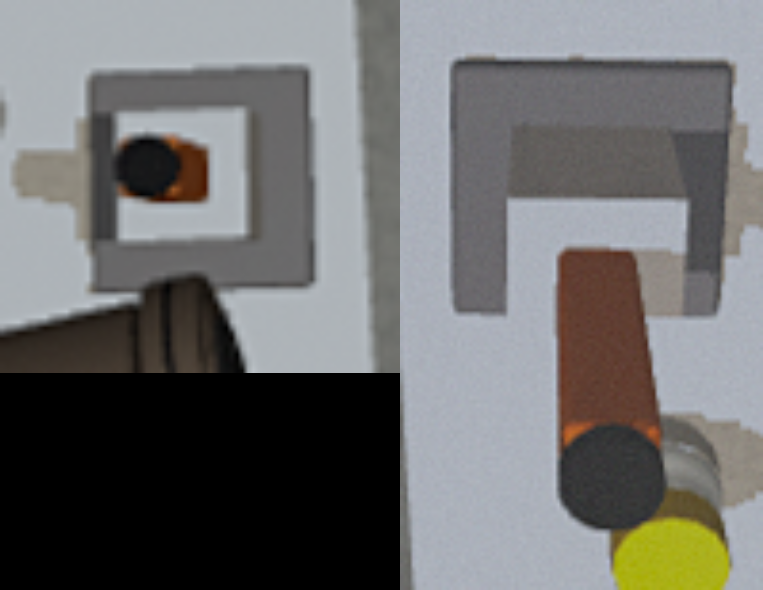

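The crops show the handle square with the stand and the gripper. In the top crop the button is at (148,167) and the block is at x 112–248. In the wrist crop the block is at x 505–688.

Run:
```python
from h import *
import pickle
np.set_printoptions(precision=4,suppress=True)
c,o=pickle.load(open("w3.pkl","rb"));v=bot.get_calibration("top")
print("top btn",onz(v,192.5,246,.155),"top block",onz(v,198.5,247,.065))
print("wrist block front",onz(c,262.5,246.5,.065),onz(c,310.5,246.5,.065))
print("foot front", onz(c,248.5,212,.01),onz(c,322,212,.01))
print(tri(ray(v,192.5,246),ray(c,290,320)))
```

```text
top btn [0.5266 0.2341 0.155 ] top block [0.5279 0.2352 0.065 ]
wrist block front [0.5053 0.2074 0.065 ] [0.5019 0.258  0.065 ]
foot front [0.4867 0.1878 0.01  ] [0.4808 0.2759 0.01  ]
(array([0.5266, 0.2339, 0.1552]), np.float64(0.0002957522124293495))
```

```bash
python3 -m jog '[[-3,0.5,0,0,0,0,1],[-3,0.5,0,0,0,0,1],[-2.9,0.4,0,0,0,0,1],[0,0,0,0,0,0,1],[0,0,2.5,0,0,0,1],[0,0,2.5,0,0,0,1],[0,0,2.5,0,0,0,1],[0,0,0,0,0,0,1]]'
```

```text
clock: 11.3
eef_pos: [0.5247, 0.2346, 0.3253]
ee_rot: [-179.9, -0.3, -176.1]
wrist_force: [-1.4, -0.3, 0.1]
width: 0.999
gripper_force: 0.0
```

```bash
python3 -m jog '[[0,0,2,0,0,0,1],[0,0,2,0,0,0,1],[0,0,2,0,0,0,1],[0,0,0,0,0,0,1],[0,0,0,0,0,0,1],[0,0,0,0,0,0,-1],[0,0,0,0,0,0,-1],[0,0,0,0,0,0,-1]]';python3 -m jog '[[0,0,0,0,0,0,-1],[0,0,0,0,0,0,-1],[0,0,0,0,0,0,-1],[0,0,0,0,0,0,-1],[0,0,0,0,0,0,-1],[0,0,0,0,0,0,-1],[0,0,0,0,0,0,-1],[0,0,0,0,0,0,-1]]'
```

```text
clock: 12.3
eef_pos: [0.5263, 0.2352, 0.2682]
ee_rot: [180.0, 0.0, -176.1]
wrist_force: [-0.5, 0.2, -0.5]
width: 0.373
gripper_force: 0.0
clock: 13.3
eef_pos: [0.5264, 0.2352, 0.2681]
ee_rot: [180.0, 0.0, -176.1]
wrist_force: [-0.6, 0.8, 4.5]
width: 0.25
gripper_force: 59.1
```

```bash
python3 -m jog '[[0,0,-1,0,0,0,-1],[0,0,-2.5,0,0,0,-1],[0,0,-2.8,0,0,0,-1],[0,0,-2.8,0,0,0,-1],[0,0,-2.8,0,0,0,-1],[0,0,-2.8,0,0,0,-1],[0,0,-2.5,0,0,0,-1],[0,0,-2,0,0,0,-1]]' && python3 -m jog '[[-0.5,-1.5,0,0,0,0,-1],[-0.6,-2.5,0,0,0,0,-1],[-0.6,-2.6,0,0,0,0,-1],[-0.6,-2.6,0,0,0,0,-1],[-0.6,-2.6,0,0,0,0,-1],[-0.6,-2.6,0,0,0,0,-1],[-0.6,-2.6,0,0,0,0,-1],[-0.6,-2.6,0,0,0,0,-1]]' && python3 -m jog '[[-0.6,-2.6,0,0,0,0,-1],[-0.6,-2.6,0,0,0,0,-1],[-0.6,-2.6,0,0,0,0,-1],[-0.7,-2.6,0,0,0,0,-1],[-0.7,-2.6,0,0,0,0,-1],[-0.7,-2.6,0,0,0,0,-1],[-0.7,-2.5,0,0,0,0,-1],[-0.5,-1.5,0,0,0,0,-1]]' && python3 -m jog '[[0,0,0,0,0,0,-1],[0,0,0,0,0,0,-1],[0,0,0,0,0,0,-1],[0,0,0,0,0,0,-1],[0,0,0,0,0,0,-1],[0,0,0,0,0,0,-1],[0,0,0,0,0,0,-1],[0,0,0,0,0,0,-1]]'
python3 - <<'E'
from h import *
import pickle
np.set_printoptions(precision=4,suppress=True)
c=bot.get_calibration("wrist");o=bot.get_obs();im=bot.get_image("wrist");t=bot.get_image("top");s=bot.get_image("scene")
pickle.dump((c,o),open("w5.pkl","wb"))
for n,i in(("w5",im),("t5",t),("s5",s)):cv2.imwrite(f"pics/{n}.png",i[:,:,::-1])
print(o["eef_pos"],o["ee_rot"],o["wrist_force"])
for ct,q,m in blobs(im,*R,mina=8): print(ct,q,onz(c,*ct,.182))
cv2.imwrite("pics/c5.png",np.hstack([cv2.resize(im[200:420,180:380,::-1],(400,440)),cv2.resize(s[190:410,130:330,::-1],(400,440))]))
E
```

```text
clock: 14.3
eef_pos: [0.526, 0.2351, 0.4603]
ee_rot: [-180.0, -0.0, -176.1]
wrist_force: [-0.0, -0.4, -0.4]
width: 0.251
gripper_force: 58.6
clock: 15.3
eef_pos: [0.5866, 0.0409, 0.4575]
ee_rot: [180.0, -0.2, -176.1]
wrist_force: [0.1, -0.8, -1.6]
width: 0.252
gripper_force: 58.7
clock: 16.3
eef_pos: [0.6513, -0.1511, 0.4596]
ee_rot: [180.0, -0.0, -176.1]
wrist_force: [0.1, 0.3, -1.8]
width: 0.25
gripper_force: 58.7
clock: 17.3
eef_pos: [0.6507, -0.1493, 0.4598]
ee_rot: [180.0, 0.0, -176.1]
wrist_force: [0.1, -0.3, -0.1]
width: 0.247
gripper_force: 58.7
[ 0.6507 -0.1493  0.4598] [ 179.9994    0.0025 -176.0943] [ 0.0758 -0.2539 -0.0573]
[271.6, 203.4] [260, 193, 24, 22, 239] [ 0.6505 -0.1506  0.182 ]
```

View pics/c5.png

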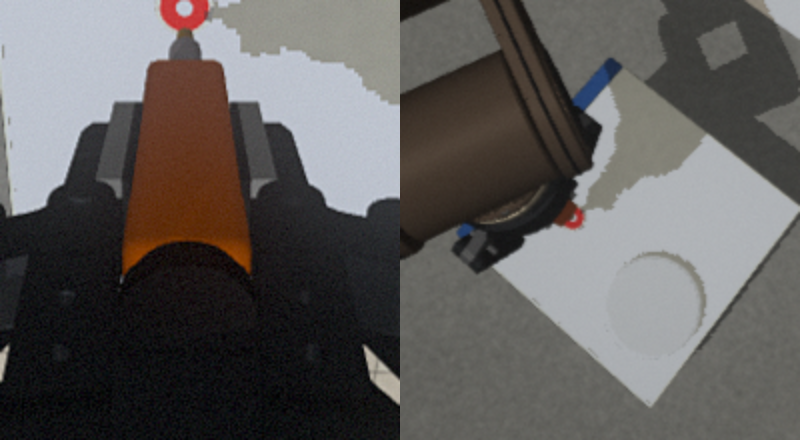

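The wrist crop shows the handle upright in the pads, with the brass tip ending at about (184,30) in the crop, or (272,215) in the full picture, just below the red ring at (272,203).

Run:
```python
from h import *
import pickle
np.set_printoptions(precision=4,suppress=True)
c,o=pickle.load(open("w5.pkl","rb"));im=cv2.imread("pics/w5.png")
for r in (214,216,218):print(onz(c,272,r,.2068))
def px(P):
    M=np.array(c["camera_from_world"]);f=210/np.tan(np.radians(c["fovy"]/2));p=M[:3,:3]@P+M[:3,3];return c["cx"]-f*p[0]/p[2],c["cy"]+f*p[1]/p[2]
print("expected tip px",px(np.array([o["eef_pos"][0],o["eef_pos"][1],.2068])))
cv2.imwrite("pics/c6.png",cv2.resize(im[185:240,240:304],None,fx=9,fy=9,interpolation=cv2.INTER_CUBIC))
```

```text
[ 0.651  -0.1501  0.2068]
[ 0.6526 -0.15    0.2068]
[ 0.6542 -0.1499  0.2068]
expected tip px (np.float64(273.1375192784187), np.float64(213.6937757068893))
```

View pics/c6.png

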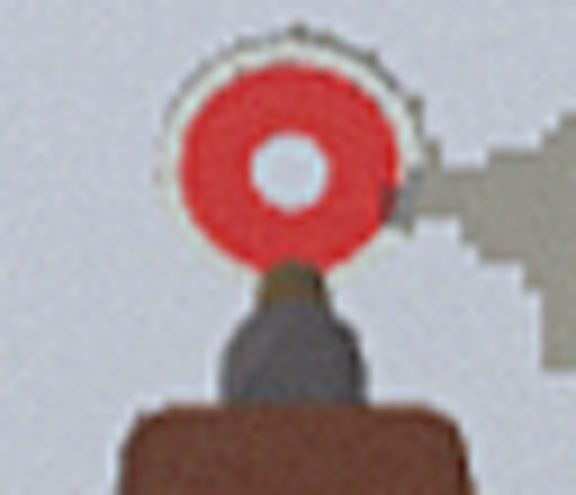

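The red spot centre is at crop (290,172) and the tip's near rim is at (292,262). The tip may sit 2–3 mm too far in +x, so I'll lower it to just above the spot and compare there.

```bash
python3 -m jog '[[0,0,0.5,0,0,0,-1],[0,0,0.5,0,0,0,-1],[0,0,0.5,0,0,0,-1],[0,0,0.3,0,0,0,-1],[0,0,0,0,0,0,-1],[0,0,0,0,0,0,-1],[0,0,0,0,0,0,-1],[0,0,0,0,0,0,-1]]'
python3 - <<'E'
from h import *
import pickle
np.set_printoptions(precision=4,suppress=True)
c=bot.get_calibration("wrist");o=bot.get_obs();im=bot.get_image("wrist")
pickle.dump((c,o),open("w7.pkl","wb"));cv2.imwrite("pics/w7.png",im[:,:,::-1])
print(o["eef_pos"],o["ee_rot"],o["wrist_force"])
M=np.array(c["camera_from_world"]);f=210/np.tan(np.radians(c["fovy"]/2));P=np.array([*o["eef_pos"][:2],o["eef_pos"][2]-.253]);p=M[:3,:3]@P+M[:3,3];print("exp tip",c["cx"]-f*p[0]/p[2],c["cy"]+f*p[1]/p[2])
cv2.imwrite("pics/c7.png",cv2.resize(im[175:230,240:304,::-1],None,fx=9,fy=9,interpolation=cv2.INTER_CUBIC))
E
```

```text
clock: 18.45
eef_pos: [0.6507, -0.1493, 0.442]
ee_rot: [-180.0, 0.0, -176.1]
wrist_force: [0.1, 0.9, -0.5]
width: 0.252
gripper_force: 58.7
[ 0.6507 -0.1493  0.442 ] [-179.9891    0.0195 -176.0905] [ 0.0919  0.8552 -0.5288]
exp tip 273.18316938025265 213.53127053878947
```

View pics/c7.png

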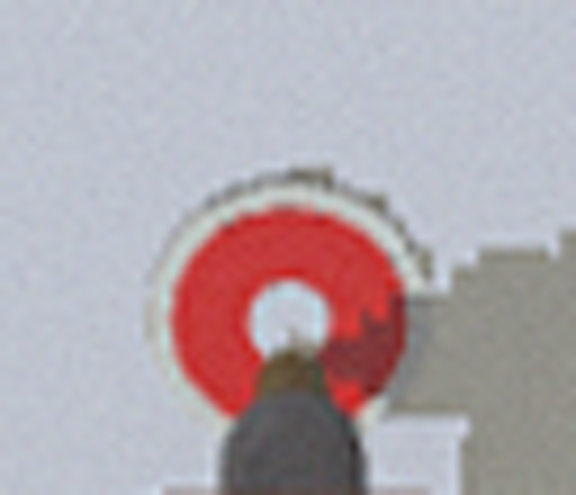

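In the crop the spot centre is at (289,322) and the tip's near rim is at (292,345), which leaves the tip about 2 mm too far in +x after the remaining descent. I'll shift it back 2 mm and lower it.

```bash
cat > f.py <<'E'
from h import *
F=[]
for i in range(8):
    bot.get_image("top");o=bot.get_obs();F.append([*o["wrist_force"],o["eef_pos"][2]])
print(np.mean(F,0).round(4),np.std(F,0).round(2))
E
python3 -m jog '[[0.1,0,0,0,0,0,-1],[0.1,0,0,0,0,0,-1],[0,0,0.1,0,0,0,-1],[0,0,0.1,0,0,0,-1],[0,0,0,0,0,0,-1],[0,0,0,0,0,0,-1],[0,0,0,0,0,0,-1],[0,0,0,0,0,0,-1]]'; python3 f.py; python3 -m jog '[[0,0,0.2,0,0,0,-1],[0,0,0.2,0,0,0,-1],[0,0,0.2,0,0,0,-1],[0,0,0.1,0,0,0,-1],[0,0,0,0,0,0,-1],[0,0,0,0,0,0,-1],[0,0,0,0,0,0,-1],[0,0,0,0,0,0,-1]]'; python3 f.py
```

```text
clock: 19.5
eef_pos: [0.6487, -0.1494, 0.4397]
ee_rot: [180.0, -0.0, -176.1]
wrist_force: [0.8, -0.1, -0.9]
width: 0.251
gripper_force: 58.7
[ 0.1745 -0.0119 -1.0889  0.4397] [0.37 0.53 0.52 0.  ]
clock: 20.9
eef_pos: [0.6487, -0.1494, 0.4328]
ee_rot: [-180.0, 0.0, -176.1]
wrist_force: [-0.6, -0.1, -0.0]
width: 0.25
gripper_force: 58.7
[-0.7027  0.1673  0.564   0.4328] [0.39 0.45 0.49 0.  ]
```

```bash
python3 -m jog '[[0,0,0.1,0,0,0,-1],[0,0,0.1,0,0,0,-1],[0,0,0.15,0,0,0,-1],[0,0,0,0,0,0,-1],[0,0,0,0,0,0,-1],[0,0,0,0,0,0,-1],[0,0,0,0,0,0,-1],[0,0,0,0,0,0,-1]]'; python3 f.py; python3 f.py
python3 - <<'E'
from h import *
im=bot.get_image("wrist");s=bot.get_image("scene")
cv2.imwrite("pics/c8.png",np.hstack([cv2.resize(im[175:230,240:304,::-1],None,fx=7,fy=7,interpolation=cv2.INTER_CUBIC),cv2.resize(s[190:410,130:330,::-1],(350,385))]))
t=bot.get_image("top")
q=bot.get_calibration("top")
for ct,st,m in blobs(t,*Y): print("yel",ct,onz(q,*ct,.055))
E
```

```text
clock: 22.3
eef_pos: [0.6487, -0.1494, 0.4293]
ee_rot: [-180.0, 0.0, -176.1]
wrist_force: [-0.4, -0.0, 1.2]
width: 0.251
gripper_force: 58.9
[-0.5079  0.1724  2.0481  0.4292] [0.24 0.53 0.52 0.  ]
[-0.63    0.3492  2.0456  0.4292] [0.46 0.53 0.54 0.  ]
yel [185.9, 197.0] [0.63273685 0.26716162 0.055     ]
yel [151.1, 235.3] [0.55042993 0.33642077 0.055     ]
```

View pics/c8.png

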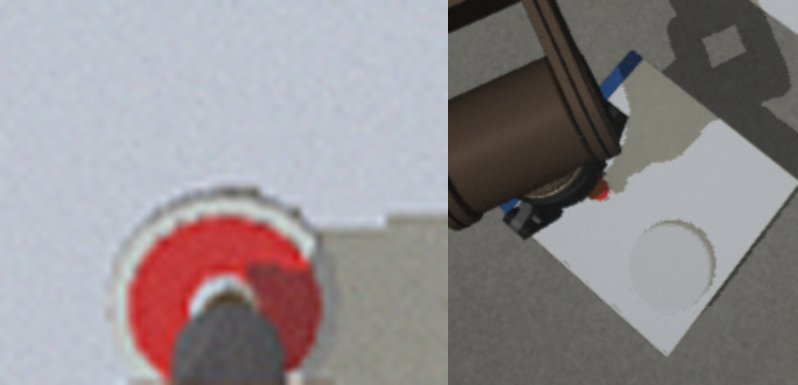

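The tip sits within about 1.5 mm of the spot centre. The spring force is about 3 N, so the tip is roughly 6–6.5 mm in. The pots and dish have not moved and the door is shut. Handing in.

```bash
python3 -c "
from cell import bot
print(bot.finish_job())"
```

```text
the job is handed in; nothing more can be done
None
```

The job is handed in: the door is shut in its catch, and the probe is held upright on the red spot about 1.5 mm off centre, with the tip in about half its travel (roughly 6–6.5 mm, at about 3 N); the pots and dish did not move, and it took about 23 s.

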